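# Lock the length stop of a roll-cutting board with its locating pin

## Task

Lock the length stop of the roll-cutting board: lift the knobbed locating pin out of its holder, put it down through the bore of the sliding stop until its tip rests on the index bar, then slide the stop along, feeling gently for the hidden hole, and let the pin drop in and seat fully home with its knob down on the stop. Do not force the pin or the stop, let go of the pin at the end, and leave everything else on the table where it is.

Things in the scene. Friction and masses are not known exactly. Their poses are not given: they have to be found in the camera images.
- guide: The roll-cutting board, fixed. Origin: on its underside (table height) under the middle of the channel; x across the channel, y along it. White board 12 mm thick, x -130 to 50 mm, 360 mm along y. Two steel rails 320 mm long, tops at 44 mm, make a 26 mm wide channel along x = 0, closed by steel end blocks. End plate 62 mm high at y = 172 mm, x -120 to -30 mm. All heights are above the table.
- bar_top (a point): Point on the top of the index bar, the flat steel floor of the channel, 38 mm above the table, in the middle of the channel; axes as the guide's. The bar has one blind round hole 15 mm wide and 14 mm deep on the channel's centre line. It is unmarked and hidden under the stop's cover strip, in another place along y each time.
- stop (a joint): Position of the sliding length stop along the guide's +y, in m: 0 to 0.09, its bore then being at y = -60 to +30 mm of the guide. It starts between 0 and 0.012; the hidden hole is under the bore at some position between 0.025 and 0.075, different each time. Sliding friction is about 1.5 N; it stays where it is left.
- stop_bore (a point): Centre of the bore's mouth, on top of the stop's aluminium block (56 mm across, 44 mm along the channel, 45 to 72 mm high). The bore is a vertical round through hole 15 mm wide, 27 mm long; the index bar is 34 mm below its mouth. A 2.5 mm thick cover strip reaches 89 mm from the bore to +y over the channel; a thin stop plate, no higher than the block, reaches to -x over the board.
- pin: The locating pin, upright. Origin: centre of its tip; z up to the knob. Steel shank 12 mm in diameter, 47 mm long, tip chamfered 1.5 mm; above it a black cylindrical knob 26 mm in diameter, 36 mm high; about 0.12 kg. Starts in the holder, tip 4 mm above the table. With the tip on the index bar the knob is 13 mm above the stop; home, it rests on the stop, tip 25 mm above the table.
- holder: Fixed grey plastic block 60 x 60 x 34 mm with one 15 mm wide, 30 mm deep hole in its middle, in which the pin stands. Origin: centre of its underside.
- bowl: Bystander: steel bowl, 170 mm across, 70 mm high. Origin: centre of its underside.
- jar: Bystander: amber glass jar, 70 mm across, 110 mm high. Origin: centre of its underside.
- cutter: Bystander: round steel ring cutter, 60 mm across, 35 mm high. Origin: centre of its underside.
- spatula: Bystander: spatula lying flat on the table. Origin: on its underside, by its middle.
- basket: Bystander: open light wooden basket 160 x 180 mm, 60 mm high. Origin: centre of its underside.
- cup: Bystander: white cup, 72 mm across, 85 mm high. Origin: centre of its underside.
- carton: Bystander: cardboard carton 160 x 100 mm, 60 mm high. Origin: centre of its underside.

How it is judged:
By the outcome, as a careful person would: the job done as asked, in the order asked, and still so for the second after the job is handed in, with the robot touching nothing.
It also fails if it takes over 69 s, if anything falls off the work surface, if the arm or the gripper's body presses on something with over 40 N, if the wrist force passes 120 N, or if a joint passes its speed limit or range.

## Robot

A 6-joint arm with a two-finger parallel gripper is mounted at the origin on the work surface. World frame = base frame: x ahead of the robot, y to its left, z up, the work surface at z = 0. Lengths are in m, angles in rad, forces in N, time in s.
With the tool pointing down it reaches from about 0.275 to 0.825 m from the base axis. Payload 4.9 kg.
Tool frame: the origin (TCP) lies midway between the tips of the shut fingers; the grasp point (between the pads) lies 19 mm behind it (bot.grip_depth is the distance from the TCP to the grasp point, in m); y points along the fingers, x is the direction in which the jaws open and shut, and the axes are right-handed (so a half turn about y gives the same grasp; the last joint's range is limited). The gripper opens to 85 mm and grips with 20 to 120 N. Pads are 22 mm wide; open, the fingers measure 114 mm over their backs; the gripper's body (76 mm by 85 mm) begins 54 mm behind the grasp point. The pads swing forward as they close: fully open they stand 13 mm farther back than shut.
Start: joints at [-1.255, 0.326, -0.193, 1.052, 0, 1.437], TCP at [0.239, -0.495, 0.193] pointing down, gripper open.
Joint ranges: [-2.65, 2.65], [-0.97, 1.79], [-1.3, 1.35], [-1.93, 2.1], [-1.47, 1.37], [-3.14, 3.14]. Speed limits (rad/s): [2.57, 2.57, 3.14, 3.14, 3.14, 3.14].

## Interface

Orientations are given as a unit quaternion [w, x, y, z].
In Python, from cell import bot gives the robot as it stands. Calls block until the motion is done:
- bot.move_pose(position, orientation): joint-space move of the TCP to a pose.
- bot.move_linear(position, speed=0.15, rotation=None, until_force=None): straight line of the TCP; rotation=None keeps the orientation; speed is the mean speed in m/s. With until_force (N) it stops when the force on the tool has changed by that much, and returns True; else False.
- bot.goto_joints(angles): joint-space move.
- bot.set_gripper(opening, grasp_force=None): opening from 0.0 (shut) to 1.0 (fully open); grasp_force is the grip in N (None keeps the last); returns when the fingers have stopped.
- bot.wait(seconds).
- bot.solve_ik(position, orientation): joint angles nearest the present ones, or None.
- bot.camera(name): name is "scene" or "top" or "wrist"; returns the picture (420x560x3 uint8, red, green, blue); there is no depth.
- bot.calibration(name): a dict with "mtx" (3x3 intrinsics, pixels), "extrinsics" (4x4, takes a point from world to camera coordinates); the wrist camera has in their place "hand_eye" (4x4, takes a point from camera to tool coordinates, whose origin is the TCP and whose axes are the tool frame's). Camera axes: x right, y down, z forward; pixel columns grow to the right and rows downward; lengths in m; the calibration is good to about 2 mm. A picture is of the moment at which its call begins: read the wrist's pose just before it. calibration takes no time and is no camera call.
A pose or a line that the arm cannot do raises bot.PlanningError and nothing moves.
- bot.close_job(): hands the job in, once; it reports no verdict.
Trained networks look in the newest picture that a camera, given by its name, has taken for a name from the list of things; names that differ only in an ending like _2 or _b are one class to them, and where a whole thing is asked for, a point or a joint stands for the part that bears it (a point fixed in the world has none). Each returns a list of dicts, best first, with "confidence" (0 to 1); they miss things now and then, are a little off and sometimes report something else, mostly with a low value. They report only what shows in the picture. A call takes as long as a camera call.
- bot.search_frame(camera, thing): "bbox" ([left, top, width, height] in pixels, round what is visible of it).
Readings, each from a call of its own:
- bot.read_clock(): time.
- bot.read_joint_positions(): joint angles.
- bot.read_joint_vel(): joint speeds.
- bot.read_joint_efforts(): joint torques, N m.
- bot.read_position(): TCP position.
- bot.read_tool_rot(): TCP orientation.
- bot.read_ft_force(): force on the tool from outside, world axes, zero at the start.
- bot.read_moment(): the same for the moment, N m.
- bot.read_gripper_width(): opening from 0.0 (shut) to 1.0 (fully open).
Only numpy, scipy, OpenCV 4.12 (cv2) and the standard library are available. Lean on these libraries where they do the work, as an engineer would, in place of code of your own. Each camera call takes 0.05 s, during which the arm holds its last target. There are 200 camera calls.

## Working session

There is one attempt and no reset: what is moved stays moved. The work goes in short steps, each a Python script; the robot and the scene stay as the last script left them, time stands still between calls to the robot, and variables do not carry over. Pictures are saved under pics/ and viewed, about 8 in all and at most 12, crops included, and the job is handed in when it is done.

```bash
mkdir -p pics; ls
python3 - <<'E'
from cell import bot
import cv2,numpy as np
ims=[]
for c in ("scene","top"):
    im=bot.camera(c); ims.append(im)
    cv2.imwrite(f"pics/{c}0.png",im[:,:,::-1])
    for t in ["guide","stop","pin","holder","bowl","jar","cup"]:
        print(c,t,[(np.round(d["bbox"]).astype(int).tolist(),round(d["confidence"],2)) for d in bot.search_frame(c,t)[:2]])
    k=bot.calibration(c);E=k["extrinsics"];print(np.round(k["mtx"],1).tolist(),np.round(-E[:3,:3].T@E[:3,3],3),np.round(E[2,:3],2))
k=bot.calibration("wrist");print(np.round(k["hand_eye"],3).tolist(),np.round(k["mtx"],1).tolist())
print(bot.read_clock(),bot.read_tool_rot())
E
```

```text
pics
scene guide [([150, 179, 139, 76], 0.66), ([448, 239, 64, 72], 0.39)]
scene stop [([184, 178, 43, 39], 0.92), ([439, 284, 42, 46], 0.43)]
scene pin [([384, 238, 10, 18], 0.5)]
scene holder [([373, 244, 30, 29], 0.61)]
scene bowl [([134, 233, 76, 60], 0.91)]
scene jar [([253, 272, 29, 55], 0.77)]
scene cup [([438, 282, 44, 51], 0.88)]
[[419.1, 0.0, 274.1], [0.0, 419.1, 210.1], [0.0, 0.0, 1.0]] [1.233 0.447 0.764] [-0.66 -0.4  -0.64]
top guide [([281, 179, 111, 57], 0.6)]
top stop [([319, 182, 38, 45], 0.78)]
top pin [([282, 180, 110, 56], 0.73), ([188, 218, 9, 10], 0.54)]
top holder [([186, 212, 24, 27], 0.72)]
top bowl [([294, 109, 49, 49], 0.63)]
top jar [([238, 130, 19, 26], 0.94)]
top cup [([130, 187, 21, 20], 0.81)]
[[512.4, 0.0, 278.9], [0.0, 512.4, 209.0], [0.0, 0.0, 1.0]] [0.174 0.046 1.728] [ 0.2  -0.01 -0.98]
[[1.0, -0.001, -0.001, 0.0], [0.0, -0.304, 0.953, -0.181], [-0.002, -0.953, -0.304, 0.077], [0.0, 0.0, 0.0, 1.0]] [[373.4, 0.0, 277.6], [0.0, 373.4, 210.9], [0.0, 0.0, 1.0]]
0.8 [-0.59889911  0.59891367 -0.37590705  0.37592043]
```

View pics/top0.png

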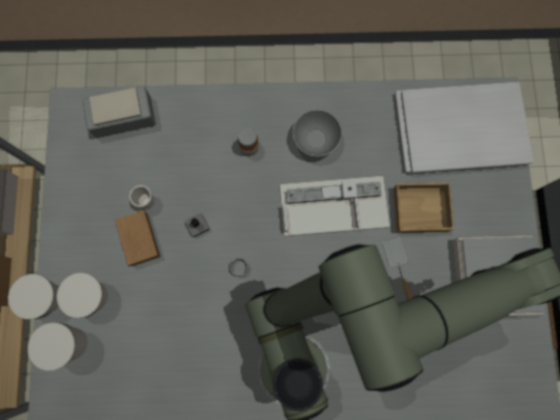

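View pics/scene0.png

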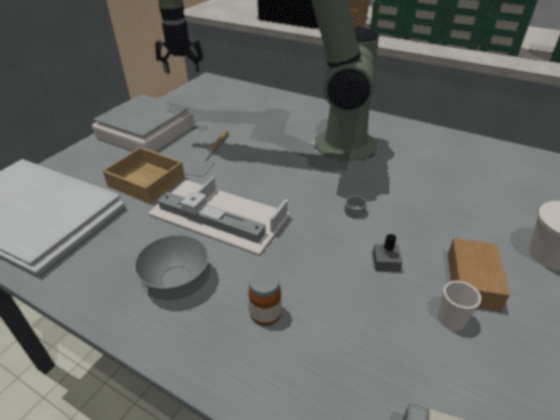

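The top view shows the guide at about (335,207), with the stop block and bore at about (349,188) and the pin in its holder at about (195,223). The scene view agrees. Image up is world +x and image left is +y. Next I'll project these to coordinates and look closely with the wrist camera.

```bash
cat > h.py <<'E'
from cell import bot
import cv2,numpy as np
from scipy.spatial.transform import Rotation as R
def quat(a):  # tool down, jaws along angle a
    c,s=np.cos(a),np.sin(a)
    return R.from_matrix(np.array([[c,0,-s],[s,0,c],[0,-1,0.]])).as_quat(scalar_first=True)
def pix2w(K,Ewc,uv,z):   # Ewc: camera->world
    d=Ewc[:3,:3]@np.linalg.solve(K,[uv[0],uv[1],1.]); o=Ewc[:3,3]
    return o+d*(z-o[2])/d[2]
def fixed(c,uv,z):
    k=bot.calibration(c); return pix2w(k["mtx"],np.linalg.inv(k["extrinsics"]),uv,z)
def snap(name):
    T=np.eye(4);T[:3,:3]=R.from_quat(bot.read_tool_rot(),scalar_first=True).as_matrix();T[:3,3]=bot.read_position()
    im=bot.camera("wrist"); k=bot.calibration("wrist")
    cv2.imwrite(f"pics/{name}.png",im[:,:,::-1]); np.savez(f"pics/{name}.npz",K=k["mtx"],E=T@k["hand_eye"])
    return im
def wr(name,uv,z):
    d=np.load(f"pics/{name}.npz"); return pix2w(d["K"],d["E"],uv,z)
E
python3 - <<'E'
from h import *
S=fixed("top",(349,188),.072);P=fixed("top",(194,222.5),.087)
print(S,P,fixed("scene",(389,238),.087),fixed("scene",(197,199),.072))
A=fixed("top",(290,194),.044);B=fixed("top",(380,189),.044);d=A-B;print("yaw",np.degrees(np.arctan2(-d[0],d[1])))
for a in (0,np.pi):
  for p in (S,P):
    for z in (.25,.08):
      q=bot.solve_ik([p[0],p[1],z],quat(a)); print(a,z,None if q is None else np.round(q,2))
print(bot.read_clock())
E
```

```text
[ 0.58146185 -0.20043177  0.072     ] [0.47509135 0.31197699 0.087     ] [0.48641688 0.30904856 0.087     ] [ 0.5768973  -0.18995766  0.072     ]
yaw 1.8166011708063965
0 0.25 [-0.45  0.42  0.1   1.24  0.    1.12]
0 0.08 [-0.45  0.54 -0.17  0.87  0.    1.12]
0 0.25 [ 0.45  0.33 -0.04  1.2   0.    2.02]
0 0.08 [ 0.45  0.46 -0.3   0.81  0.    2.02]
3.141592653589793 0.25 [-0.45  0.42  0.1   1.24  0.   -2.02]
3.141592653589793 0.08 [-0.45  0.54 -0.17  0.87  0.   -2.02]
3.141592653589793 0.25 [ 0.45  0.33 -0.04  1.2   0.   -1.12]
3.141592653589793 0.08 [ 0.45  0.46 -0.3   0.81  0.   -1.12]
0.8
```

Run:
```python
from h import *
for n,p,t in (("ws",[.58,-.197,.24],"stop"),("wp",[.479,.311,.255],"pin")):
    bot.move_pose(p,quat(0.03)); bot.wait(.2); snap(n)
    print(n,[(np.round(d["bbox"],1).tolist(),round(d["confidence"],2)) for d in bot.search_frame("wrist",t)[:2]],bot.read_position(),bot.read_clock())
a,b=(cv2.imread(f"pics/{n}.png") for n in("ws","wp"))
cv2.imwrite("pics/both.png",np.vstack([cv2.resize(a[60:360,130:430],(600,600))[:, :]]))
cv2.imwrite("pics/bothp.png",cv2.resize(b[60:360,130:430],(600,600)))
```

```text
ws [([152.6, 88.6, 155.7, 118.0], 0.71), ([139.2, 0.0, 183.5, 277.1], 0.31)] [ 0.57969137 -0.19768853  0.23996585] 2.7667
wp [([265.0, 157.4, 27.3, 31.3], 0.83), ([344.4, 0.0, 74.3, 22.4], 0.37)] [0.47933227 0.31050023 0.2549256 ] 4.9417
```

View pics/both.png

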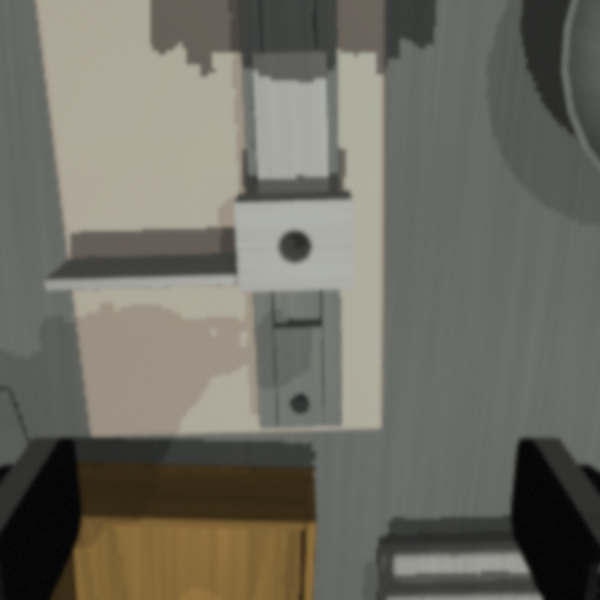

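View pics/bothp.png

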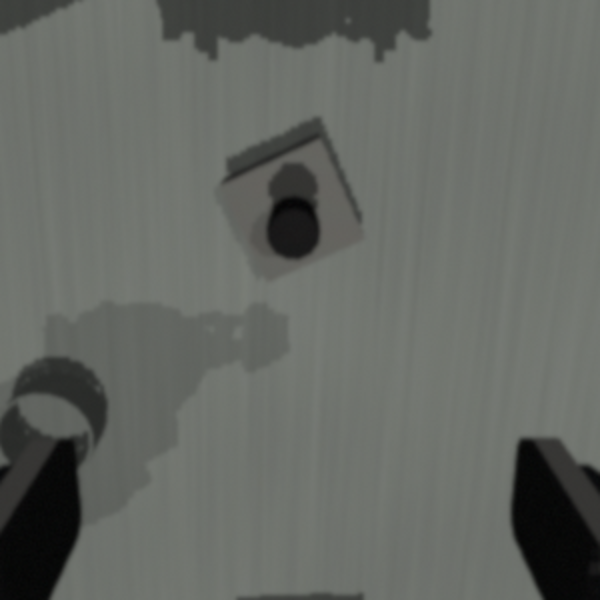

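The stop view shows the bore at crop (295,246), which is px (277.5,183), and guide yaw of nearly 0. The pin view shows the knob's top face at crop (293,231), which is px (276.7,175.5). I'll refine both by thresholding.

Run:
```python
from h import *
def dark(n,uv,thr,w):
    g=cv2.cvtColor(cv2.imread(f"pics/{n}.png"),cv2.COLOR_BGR2GRAY); g=cv2.resize(g,None,fx=4,fy=4,interpolation=cv2.INTER_CUBIC)
    _,l,st,c=cv2.connectedComponentsWithStats((g<thr).astype(np.uint8)); i=l[int(uv[1]*4),int(uv[0]*4)]
    print(n,thr,"lab",i,st[i]/4,c[i]/4); return st[i]/4,c[i]/4
for t in (90,110,130):
    s,c=dark("ws",(277.5,183),t,0); m=(s[0]+s[2]/2-.375,s[1]+s[3]/2-.375); print(" bore",wr("ws",m,.072), "px/15mm",s[2])
for t in (25,32,40):
    s,c=dark("wp",(276.7,175.5),t,0); m=(s[0]+s[2]/2-.375,s[1]+s[3]-s[2]/2-.375); print(" pin",wr("wp",m,.087))
f=lambda x,y,z:wr("ws",(x/2+130,y/2+60),z)
# board right edge, channel edges, block corners
print("board edge",f(384,80,.012),f(382,425,.012))
print("block",f(236,203,.072),f(350,199,.072),f(238,288,.072),f(352,288,.072))
# end plate-nearest: channel end screw, strip
print("strip end",f(290,78,.0475))
```

```text
ws 90 lab 25 [270.5  176.25  14.5   14.   633.75] [277.47761341 183.00946746]
 bore [ 0.5784615  -0.20387554  0.072     ] px/15mm 14.5
ws 110 lab 5 [269.75 175.5   15.75  15.5  739.5 ] [277.43804936 183.07724814]
 bore [ 0.57834196 -0.20387876  0.072     ] px/15mm 15.75
ws 130 lab 2 [269.25 175.25  16.75  16.25 848.25] [277.41231948 183.12290009]
 bore [ 0.57834519 -0.20400128  0.072     ] px/15mm 16.75
wp 25 lab 0 [0.0000000e+00 0.0000000e+00 5.6000000e+02 4.2000000e+02 8.1892875e+05] [279.69598645 185.24263977]
 pin [0.4794372  0.34536042 0.087     ]
wp 32 lab 1 [ 264.5   158.25   24.25   30.   2351.75] [276.55142447 173.2640321 ]
 pin [0.47719924 0.31130151 0.087     ]
wp 40 lab 3 [ 264.    157.5    25.25   31.25 2504.75] [276.53932528 173.2109492 ]
 pin [0.47719924 0.31130151 0.087     ]
board edge [ 0.62315969 -0.12778274  0.012     ] [ 0.63448876 -0.32789668  0.012     ]
block [ 0.55031409 -0.18403389  0.072     ] [ 0.60377873 -0.18070833  0.072     ] [ 0.55139639 -0.22569473  0.072     ] [ 0.60687801 -0.22419638  0.072     ]
strip end [ 0.57412226 -0.12749719  0.0475    ]
```

Run:
```python
from h import *
P=np.array([.4772,.3113]);S=np.array([.5784,-.2039]);q=quat(.045)
bot.move_pose([*P,.13],q); bot.move_linear([*P,.058],speed=.1)
f0=bot.read_ft_force()
bot.set_gripper(0.0,grasp_force=40); print("w",bot.read_gripper_width()*85, bot.read_ft_force()-f0)
bot.move_linear([*P,.09],speed=.06); print(bot.read_ft_force()-f0)
bot.move_linear([*P,.2],speed=.15)
bot.move_linear([*S,.2],speed=.25)
bot.move_linear([*S,.141],speed=.1); bot.wait(.2)   # tip 15 mm above mouth
print("w",bot.read_gripper_width()*85,bot.read_position(),bot.read_clock(),bot.read_ft_force()-f0)
im=snap("hov")
cv2.imwrite("pics/hovc.png",cv2.resize(im[100:400,130:430,::-1],(600,600),interpolation=cv2.INTER_CUBIC))
sc=bot.camera("scene"); cv2.imwrite("pics/sc1.png",cv2.resize(sc[140:260,130:290,::-1],(800,600),interpolation=cv2.INTER_CUBIC))
```

```text
w 0.039570511854633415 [-0.14762084 -0.04145338 -0.51516144]
[-0.87257214  0.45001108  0.25108653]
w 0.1934497362176399 [ 0.57894355 -0.20417512  0.14183404] 11.9 [-0.37743762  0.09029863  0.27781129]
```

View pics/hovc.png

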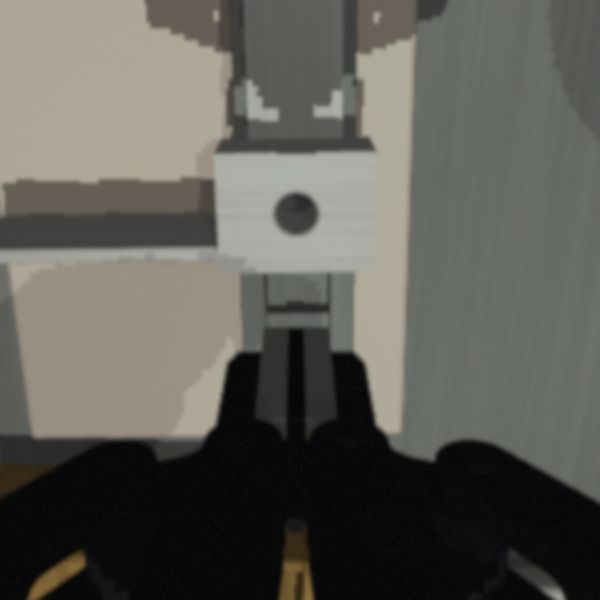

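View pics/sc1.png

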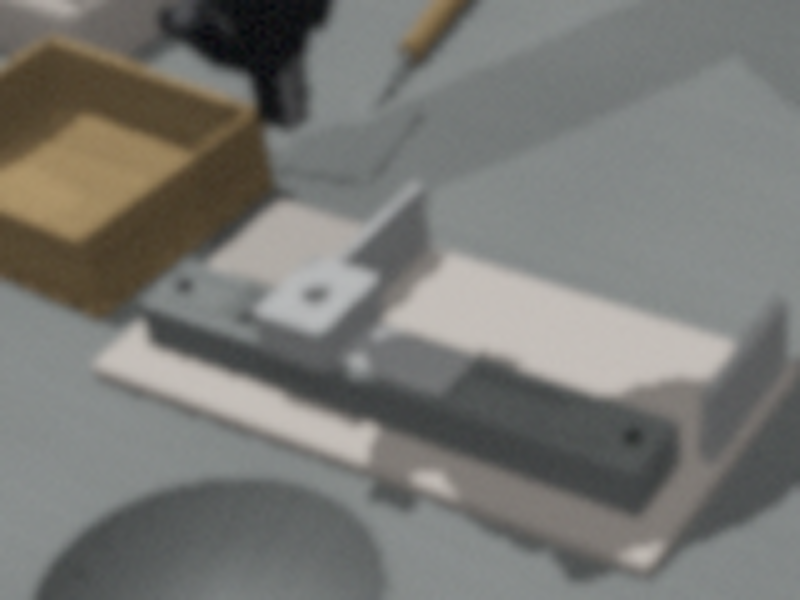

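No pin in the hand: the gripper shut fully, and the fingers look displaced towards -y in both views. I'll check the geometry before retrying.

Run:
```python
from h import *
print("bore hov",wr("hov",(278,206.5),.072))
p=bot.read_position();print(p,R.from_quat(bot.read_tool_rot(),scalar_first=True).as_matrix().round(3).tolist())
def proj(K,E,p): c=E@np.r_[p,1];return (K@c[:3]/c[2])[:2]
for c in("scene","top"):
    k=bot.calibration(c);print(c,"tcp",proj(k["mtx"],k["extrinsics"],p),"bore",proj(k["mtx"],k["extrinsics"],[.5784,-.2039,.072]),"holder",proj(k["mtx"],k["extrinsics"],[.4772,.3113,.087]))
d=np.load("pics/hov.npz");E=np.linalg.inv(d["E"])
for o in ([0,0,0],[0,.011,0],[0,0,.04]): print("tcp in wrist",proj(d["K"],E,p+o))
print("cam pos",d["E"][:3,3],np.degrees(R.from_matrix(np.load('pics/ws.npz')["E"][:3,:3]).as_euler('xyz')))
im=bot.camera("top")
a=cv2.resize(im[130:260,150:400,::-1],(800,416),interpolation=cv2.INTER_CUBIC);cv2.imwrite("pics/top1.png",a)
bot.camera("scene")
print([(np.round(x["bbox"]).tolist(),x["confidence"]) for x in bot.search_frame("scene","pin")[:2]])
```

```text
bore hov [ 0.57840621 -0.20380922  0.072     ]
[ 0.57870623 -0.2041109   0.14157561] [[0.999, 0.001, -0.045], [0.045, -0.0, 0.999], [0.001, -1.0, -0.0]]
scene tcp [188.77219183 176.58868623] bore [192.57870072 197.73168182] holder [391.20946534 235.98026561]
top tcp [353.14481292 183.53329844] bore [350.08978186 188.86751175] holder [194.21335369 221.85671374]
tcp in wrist [278.70616174 245.88724595]
tcp in wrist [279.65247097 226.15859739]
tcp in wrist [278.99072415 283.13347343]
cam pos [ 0.57476085 -0.12738379  0.32239891] [1.62374900e+02 7.73646038e-02 1.52394503e+00]
[([105.0, 148.0, 79.0, 56.0], 0.69), ([384.0, 232.0, 14.0, 23.0], 0.46)]
```

View pics/top1.png

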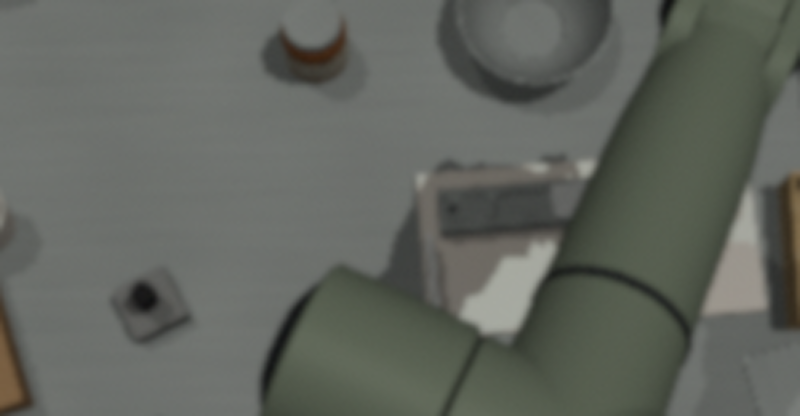

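The pin still stands upright in its holder, at crop (143,295) in the top view. The three cameras agree on pin and bore. Both the scene view and the wrist view put the real fingertips about 40 mm above the reported TCP. A gentle touch on bare table will confirm that offset.

Run:
```python
from h import *
def proj(K,E,p): c=E@np.r_[p,1];return (K@c[:3]/c[2])[:2]
k=bot.calibration("scene");print("start tcp",proj(k["mtx"],k["extrinsics"],[.239,-.495,.193]))
bot.move_linear([.5787,-.204,.2],speed=.2)
T=[.53,.2]
bot.move_pose([*T,.06],quat(.045))
f0=bot.read_ft_force()
hit=bot.move_linear([*T,-.055],speed=.05,until_force=4)
print(hit,bot.read_position(),bot.read_ft_force()-f0)
bot.move_linear([*T,.08],speed=.15); print(bot.read_clock())
```

```text
start tcp [183.77706323  88.09566408]
True [ 0.52984474  0.19994979 -0.0383298 ] [-0.84815833 -0.16117029  6.4288238 ]
16.85
```

Confirmed: contact came at a reported z of -0.038, so the real tips sit 38 mm behind the reported TCP. I'll correct for that and regrasp.

```bash
echo 'DZ=.038  # real fingertips are this far above the reported TCP' >> h.py
python3 - <<'E'
from h import *
P=np.array([.4772,.3113]);S=np.array([.5784,-.2039]);q=quat(.045)
bot.set_gripper(1.0)
bot.move_pose([*P,.13-DZ],q); print(bot.move_linear([*P,.055-DZ],speed=.1,until_force=8))
f0=bot.read_ft_force()
bot.set_gripper(0.0,grasp_force=40); w=bot.read_gripper_width()*85; print("w",w, bot.read_ft_force()-f0)
if w>15:
    bot.move_linear([*P,.09-DZ],speed=.08); print(bot.read_ft_force()-f0)
    bot.move_linear([*P,.19-DZ],speed=.15)
    bot.move_linear([*S,.19-DZ],speed=.25)
    bot.move_linear([*S,.138-DZ],speed=.12); bot.wait(.2)   # tip ~15 mm above mouth
    print("w",bot.read_gripper_width()*85,bot.read_position(),bot.read_ft_force()-f0)
im=snap("hov2"); print(bot.read_clock())
a=cv2.resize(im[150:350,180:380,::-1],(400,400),interpolation=cv2.INTER_CUBIC)
sc=bot.camera("scene"); b=cv2.resize(sc[140:240,150:250,::-1],(400,400),interpolation=cv2.INTER_CUBIC)
cv2.imwrite("pics/h2.png",np.hstack([a,b]))
E
```

```text
False
w 25.118687247194657 [-0.21782507  0.16946674  3.43803646]
[-0.33316142 -0.1820528  -1.23828556]
w 24.78779585644436 [ 0.57915083 -0.20425071  0.10107911] [-0.11201845  1.13831711 -0.49864282]
24.1667
```

View pics/h2.png

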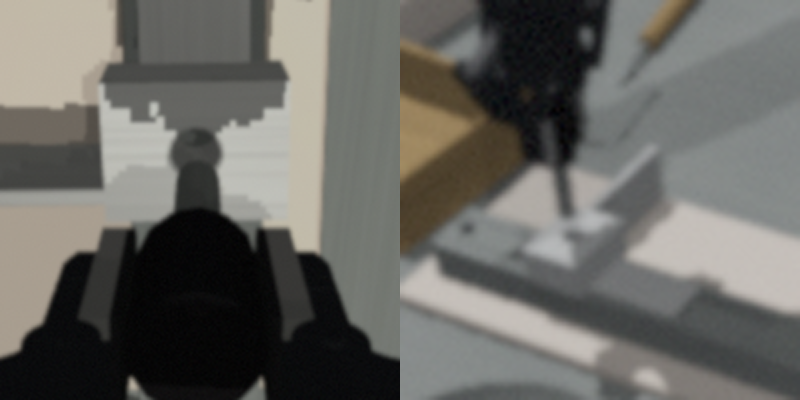

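The pin is held upright. Its tip shows at left-crop (197,162), just in front of the bore at (196,152). I'll check the alignment numerically, then lower until contact.

Run:
```python
from h import *
f=lambda x,y,z:wr("hov2",(180+x/2,150+y/2),z)
print("bore",f(195.5,152,.072))
for zt in (.084,.087,.090): print(zt,"tip front edge",f(197,161,zt),"tip L/R",f(178,170,zt)[0],f(217,170,zt)[0])
```

```text
bore [ 0.57841312 -0.20361645  0.072     ]
0.084 tip front edge [ 0.57875329 -0.20193722  0.084     ] tip L/R 0.5734905186127786 0.584539994913137
0.087 tip front edge [ 0.57869488 -0.20080613  0.087     ] tip L/R 0.573511994086001 0.5843937391825295
0.09 tip front edge [ 0.57863646 -0.19967505  0.09      ] tip L/R 0.5735334695592232 0.5842474834519218
```

Run:
```python
from h import *
f0=bot.read_ft_force()
S=[.5778,-.2022]
bot.move_linear([*S,.1],speed=.02)
hit=bot.move_linear([*S,.045],speed=.03,until_force=3)
print(hit,bot.read_position(),bot.read_ft_force()-f0,bot.read_gripper_width()*85,bot.read_clock())
```

```text
True [ 0.57781303 -0.20215981  0.05138457] [ 0.57270999 -0.56199959  6.41689256] 24.79387995689364 25.9083
```

The pin tip is resting on the index bar: contact at z 0.0514 against 0.051 predicted, with no side load. Next I'll release it so it stands free in the bore, then push the stop block slowly by its -y face with the shut fingers. The pin can then drop by itself, and the locking force ends the slide.

Run:
```python
from h import *
f0=bot.read_ft_force()
bot.set_gripper(0.65); print("rel",bot.read_ft_force()-f0,bot.read_gripper_width())
x,y,_=bot.read_position()
bot.move_linear([x,y,.11],speed=.12)
bot.set_gripper(0.0)
u=np.array([-np.sin(.045),np.cos(.045)]); B=np.array([.5782,-.2033])
A=B-.048*u-[.0005,0]
bot.move_linear([*A,.11],speed=.15)
bot.move_linear([*A,.022],speed=.1,until_force=8)
print(bot.read_position()); im=snap("pre"); 
sc=bot.camera("scene"); a=cv2.resize(im[100:300,180:380,::-1],(400,400),interpolation=cv2.INTER_CUBIC);b=cv2.resize(sc[140:240,150:250,::-1],(400,400),interpolation=cv2.INTER_CUBIC)
cv2.imwrite("pics/pre2.png",np.hstack([a,b])); print(bot.read_clock())
```

```text
rel [-1.40190231  0.07026796 -3.67650641] 0.6511645968208041
[ 0.58046351 -0.25150838  0.02270629]
29.1417
```

View pics/pre2.png

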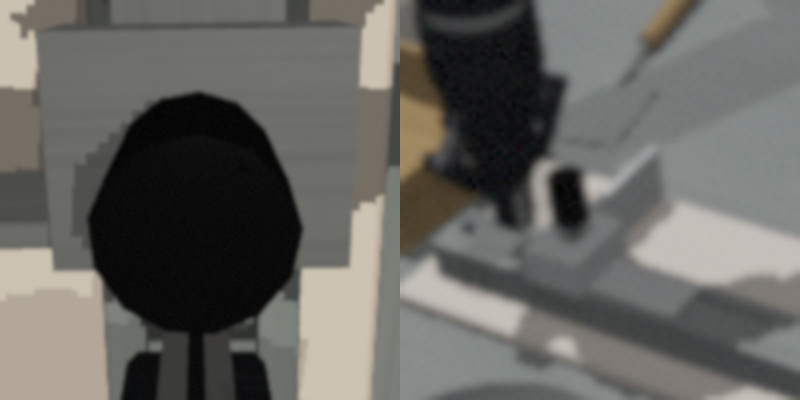

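The pin stands free and upright in the bore, with its knob above the stop, and the fingers are just behind the block's -y face. Pushing gently now.

Run:
```python
from h import *
u=np.array([-np.sin(.045),np.cos(.045)]); A=np.array([.5800,-.2513]); bot.wait(.1)
f0=bot.read_ft_force(); s=0
g=A+.098*u
hit=bot.move_linear([*g,.022],speed=.015,until_force=4)
p=bot.read_position();print(hit,p,"travel mm",1e3*(p[:2]-A)@u,bot.read_ft_force()-f0,bot.read_clock())
im=snap("post");sc=bot.camera("scene"); a=cv2.resize(im[100:300,180:380,::-1],(400,400),interpolation=cv2.INTER_CUBIC);b=cv2.resize(sc[140:240,150:250,::-1],(400,400),interpolation=cv2.INTER_CUBIC)
cv2.imwrite("pics/post2.png",np.hstack([a,b]))
```

```text
True [ 0.57688121 -0.18560651  0.02175818] travel mm 65.76728644552661 [-0.15278989 -1.59705534 -0.54594296] 33.2333
```

View pics/post2.png

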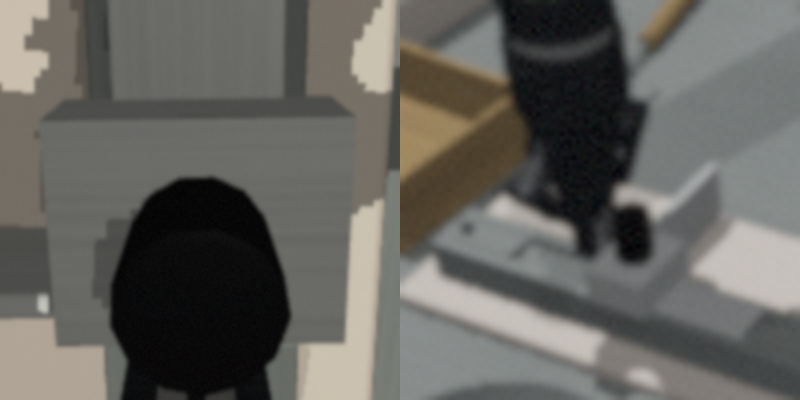

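The pin has dropped: the knob now looks lower and sits on the block at scene crop (633,235). The slide stopped on the locking force. I'll back off, look, and lightly touch the knob top to check its height, expected at reported z of about 0.070.

Run:
```python
from h import *
u=np.array([-np.sin(.045),np.cos(.045)]); p=bot.read_position()
q=p[:2]-.015*u
bot.move_linear([*q,.022],speed=.06); bot.move_linear([*q,.15],speed=.15)
k=p[:2]+.034*u
bot.move_linear([*k,.15],speed=.15); bot.wait(.2)
im=snap("home");a=cv2.resize(im[100:300,180:380,::-1],(400,400),interpolation=cv2.INTER_CUBIC)
bot.move_linear([*k,.085],speed=.1); f0=bot.read_ft_force()
h=bot.move_linear([*k,.062],speed=.015,until_force=2); print(h,bot.read_position(),bot.read_ft_force()-f0)
bot.move_linear([*k,.16],speed=.15); bot.move_linear([.45,.05,.2],speed=.25)
sc=bot.camera("scene");b=cv2.resize(sc[150:230,160:240,::-1],(400,400),interpolation=cv2.INTER_CUBIC)
cv2.imwrite("pics/home2.png",np.hstack([a,b])); print(bot.read_clock())
```

```text
True [ 0.57492332 -0.15213635  0.07003022] [-0.32753081 -0.85658046  3.28523396]
39.15
```

View pics/home2.png

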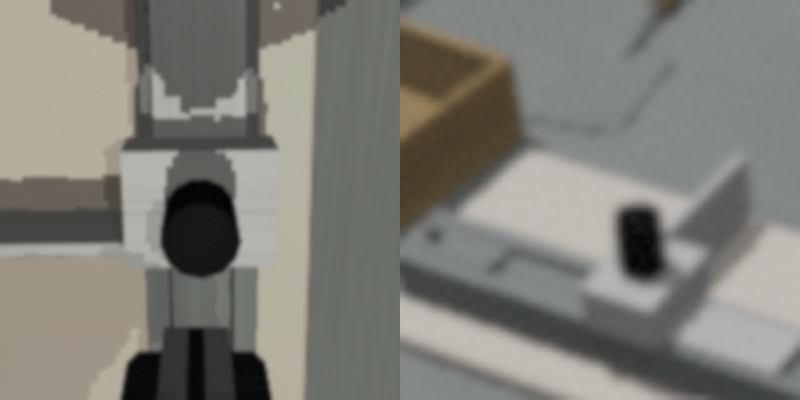

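The knob sits upright on the block, and the touch at 0.0700 corresponds to a knob top of 108 mm, so the pin is fully home. The robot is clear, so I'm handing in.

Run:
```python
from cell import bot
bot.close_job()
```

```text
the job is handed in; nothing more can be done
```

The pin is seated fully home in the hidden hole, with its knob down on the stop. I handed the job in at about 39 s of the 69 s allowed.

**What I did:** I lifted the pin from its holder, lowered it through the bore until its tip rested on the index bar, and let it go. I then slid the stop along by pushing its block with the shut fingers. The pin dropped in by itself, and a 4 N force limit ended the slide.

**Last checks:**
- **Seating:** a light touch of about 3 N put the knob top at 108 mm, which is the fully home height.
- **Position:** the final pictures show the knob upright on the stop.
- **Clearance:** the robot was away from everything when I handed in.

**What went wrong:**
- **Missed first grasp:** the gripper closed on nothing because the real fingertips sit 38 mm above the reported tool point. I confirmed this with a light touch on bare table, corrected for it, and the second grasp held.
- **Not measured:** I did not check the bystanders' positions at the end. No unexpected contact showed up in the forces or pictures.

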